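# Gather bottle caps in the corner of a sorting tray

### The job

Put the loose white cap from the bench into the blue tray with the other two. Then take the tray by its orange tab and lift that corner until the tray slopes at about 30 degrees and all three caps have slid together into the opposite, yellow-marked corner; finish while still holding the tray by the tab, tilted and still, with the caps free in that corner, and leave the bottles, jar and beaker where they are.

Things in the scene. Friction and masses are not known exactly. Their poses are not given: they have to be found in the camera images.
- tray: blue open tray, outside 210 (its x) x 170 (its y) mm, walls 5 mm thick and 34 mm high (rolled rim to 38 mm), floor 6 mm thick, lining smooth so that caps slide at 20 degrees of slope or less, friction with the bench ordinary (about 0.6), 0.35 kg; loose. Origin at the centre of its underside, z up. The yellow-marked corner is at -x +y, the orange tab at the opposite corner, +x -y
- tray_grip (a point): where to grip the tray: the middle of the upper part of the orange tab, 68 mm above the tray's underside, at (99.5, -80.6) mm in the tray's x, y. The tab is an upright plate of ordinary grip (friction about 0.6), 10 mm thick, 36 mm long and rising to 85 mm; its length lies along the tray's diagonal from the yellow corner, so it is pinched across its 10 mm by fingers that close horizontally, square to that diagonal, and so the corner is raised in an arc about the yellow corner
- tray_corner (a point): the inside of the yellow-marked corner, at the floor's surface; at (-100, 80, 6) mm in the tray's frame. The caps must end about this point; axes as the tray's
- tray_foot (a point): the outer underside point of the yellow-marked corner, at (-105, 85, 0) mm in the tray's frame, on which the tray pivots when the tab is raised; axes as the tray's
- cap_1: white ribbed screw cap, 40 mm across and 19 mm high, open side up, about 20 g; origin at the centre of its underside, z up; starts in the tray
- cap_2: white ribbed screw cap, 40 mm across and 19 mm high, open side up, about 20 g; origin at the centre of its underside, z up; starts in the tray
- cap_loose: white ribbed screw cap, 40 mm across and 19 mm high, open side up, about 20 g; origin at the centre of its underside, z up; starts on the bench, left of the wire rack of tubes
- reagent_bottle: small white reagent bottle, 50 mm across, 100 mm high, origin at its underside; bystander, not to be moved
- orange_jar: small jar with orange cap, 41 mm across, 53 mm high, origin at its underside; bystander, not to be moved
- beaker: small beaker, 76 mm across, 85 mm high, origin at its underside; bystander, not to be moved
- reagent_bottle_2: another small white reagent bottle, 50 mm across, 100 mm high, origin at its underside; bystander, not to be moved
Not all that is in view belongs to the job. Leave any brown look-alike of the cap_loose alone.

How it is judged:
By the outcome, as a careful person would: the job done as asked, in the order asked, and still so for the second after the job is handed in, while the arm keeps its last pose, push and grip.
It also fails if it takes over 64 s, if anything falls off the work surface, if the arm or the gripper's body presses on something with over 40 N, if the wrist force passes 120 N, or if a joint passes its speed limit or range.

### The arm

A 6-joint arm with a two-finger parallel gripper is mounted at the origin on a cart in front of the work surface, level with it; the furniture and walls round the work are solid. World frame = base frame: x ahead of the robot, y to its left, z up, the work surface at z = 0. Lengths are in m, angles in degrees, forces in N, time in s.
With the tool pointing down it reaches from about 0.4 to 0.825 m from the base axis. Payload 7 kg.
Tool frame: the origin (TCP) lies on the centre line of the jaws, within the pads' length; the fingertips stand 22 mm ahead of it and the grasp point (between the pads) lies 3 mm ahead of it; z points along the fingers, y is the line along which they close (so a half turn about z gives the same grasp; the last joint's range is limited). The gripper opens to 88 mm and grips with 3 to 60 N. Pads are 19 mm wide; open, the fingers measure 130 mm over their backs; the gripper's body (78 mm by 193 mm) begins 47 mm behind the grasp point.
Start: joints at [90.361, 20.546, 0.682, 0, -70.136, -16.507], TCP at [0.188, 0.648, 0.249] pointing down, gripper open.
Joint ranges: [-176.03, 176.03], [-82.01, 121.73], [-58.28, 71.71], [-173.87, 95.51], [-174.79, -0.11], [-173.66, 173.66]. Speed limits (degrees/s): [136.94, 136.94, 172.46, 180, 180, 180].

### API

Orientations are given as [roll, pitch, yaw] about the fixed x, y, z axes, in that order (R = Rz(yaw) Ry(pitch) Rx(roll)).
In Python, from plant import get_state, cams, r gives the robot as it stands.
- The arm moves only by the tool apply_moves, never from a script. Its argument "targets" is a list of rows, each an object with "dp": the shift along the world's x, y, z in m, a list of three; "yaw": the turn about the world's z in degrees. In form: [{"dp": [x, y, z], "yaw": yaw}, ...]. A call has 1 to 20 rows; each row is the pose to reach, as a shift and turn from the pose commanded when the call began; what a row does not reach only later rows make up. A row lasts 1/12 s, in which the tool goes at most 41.7 mm and 7.16 degrees, less where a joint would pass 70% of its speed; a pose out of reach is approached as far as the arm can. A call with a gripper value outside its range is refused whole. "grip" is the gripper command: -1 is fully open, 1 is shut, values between are in proportion, set as the call begins (left out, the last holds). The fingers move at their own pace and stop on an object; "squeeze" is the grip in N (left out, the last holds). Time passes only in rows, so rows that repeat a pose let the fingers close. It gives the time, the measured TCP pose, the force, the opening and the grip force at its end, in the units of the state.
- get_state(): the state, without advancing time (a new reading comes with each control period).
- cams.capture(name): name is "scene" or "top" or "wrist"; returns a dict with "image" (480x640x3 uint8, red, green, blue), "range_z" (480x640 float32, m along the optical axis (not along the pixel's ray), 0 where there is no reading), "fx", "fy", "cx", "cy" (pixels), "k1" (the pictures are not rectified: a ray, as slopes to the right and down, at radius r is drawn at 1 + k1 r^2 times it, then the intrinsics apply), "R" (3x3) and "t" (3): a world point X has camera coordinates R X + t; the wrist camera has in their place "T_tool_cam" (4x4, takes a point from camera to tool coordinates, whose origin is the TCP and whose axes are the flange's). Camera axes: x right, y down, z forward; pixel columns grow to the right and rows downward; lengths in m; the calibration is good to about 2 mm. A picture is of the moment at which its call begins: read the wrist's pose just before it.
- r.close_job(): hands the job in; it is judged then, once.
The state is a dict: "time_s": time; "joints": joint angles; "qd": joint speeds; "joint_torque": joint torques, N m; "tcp_pos": TCP position; "eef_rot": TCP orientation; "contact_force": force on the tool from outside, world axes, zero at the start; "moment": the same for the moment, N m; "gripper_width": finger opening in m; "gripper_force": force on a finger pad.
Only numpy, scipy, OpenCV 4.12 (cv2) and the standard library are available. Lean on these libraries where they do the work, as an engineer would, in place of code of your own. Each camera call takes 0.05 s, during which the arm holds its last target. There are 200 camera calls.

## Working session

There is one attempt and no reset: what is moved stays moved. The work goes in short steps, Python scripts to look and compute and a tool call to move; the robot and the scene stay as the last step left them, time stands still between calls to the robot, and variables do not carry over. Pictures are saved under pics/ and viewed, at most 10 in all, crops included, and the job is handed in when it is done.

Besides the shell and the picture viewer there is one more tool, called by a JSON object that holds its "name" and its "arguments", one argument or row to a line. apply_moves: Moves the arm, as the interface text tells. Its arguments: {"type":"object","properties":{"targets":{"type":"array","items":{"type":"object","properties":{"dp":{"type":"array","items":{"type":"number"}},"yaw":{"type":"number"}}}},"grip":{"type":"number"},"squeeze":{"type":"number"}},"required":["targets"]}

```bash
mkdir -p pics; ls; python3 - <<'E'
from plant import get_state,cams,r
import cv2,numpy as np,pickle
ims=[]
for n in("scene","top"):
    c=cams.capture(n);pickle.dump(c,open(n+'.pkl','wb'));cv2.imwrite(f'pics/{n}0.png',c['image'][:,:,::-1])
    print(n,c['R'],c['t'],c['fx'],c['k1'])
print(get_state())
E
```

```text
pics
scene [[ 0.7756485  -0.63112029 -0.00752223]
 [-0.49250653 -0.59775247 -0.63255775]
 [ 0.3947236   0.49434722 -0.77447667]] [-0.45652537  0.22502008  1.15797045] 533.80436258704 0.05501060887029528
top [[-0.01867189 -0.99950743  0.02522429]
 [-0.99941004  0.01793082 -0.02929262]
 [ 0.0288259  -0.02575636 -0.99925256]] [-0.12161042  0.49627594  1.37056502] 488.33966109925353 0.03245285924321822
{'time_s': 0.1, 'joints': array([ 9.03615661e+01,  2.05888884e+01,  6.39984425e-01, -1.49884406e-02,
       -7.01356571e+01, -1.65078665e+01]), 'qd': array([-0.00155686, -0.11636014,  0.03537284,  0.1220687 , -0.03713318,
        0.08945598]), 'joint_torque': array([-1.48266099e-03, -5.84166527e+01,  2.93747878e+01,  7.01554790e+00,
        1.00657847e-02, -5.52878294e-05]), 'tcp_pos': array([0.18762697, 0.64799578, 0.24771472]), 'eef_rot': array([ 1.79914920e+02, -1.05196013e-02, -1.61513959e+01]), 'contact_force': array([ 0.38693244,  0.20689997, -0.12177376]), 'moment': array([-0.05881304, -0.0184706 ,  0.02187816]), 'gripper_force': 0.0, 'gripper_width': 0.08732191188341101}
```

View pics/top0.png

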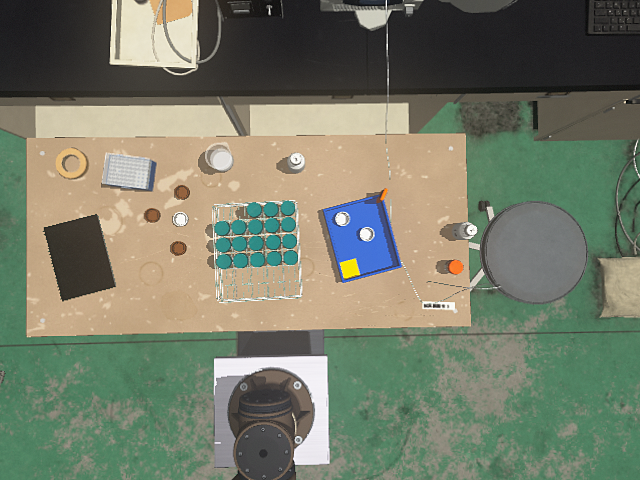

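View pics/scene0.png

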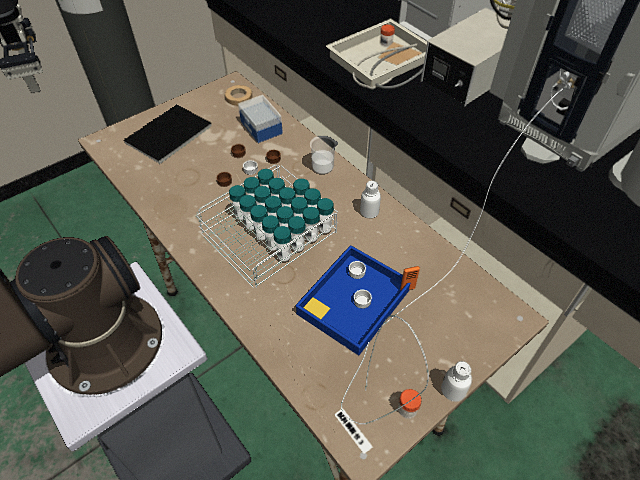

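Candidates for the loose cap in the top view are white (180,219) and the brown look-alikes (181,192), (152,215) and (178,248). The white caps at (342,218) and (366,234) are already in the tray. By the description I choose the white one at (180,219), left of the rack. The tray's yellow corner is near (348,268) and its tab near (383,194).

```bash
cat > h.py <<'E'
import numpy as np,cv2,pickle
from scipy.spatial.transform import Rotation as Ro
def pose(c,st=None):
    if 'R' in c: return np.array(c['R']),np.array(c['t'])
    T=np.eye(4);T[:3,:3]=Ro.from_euler('xyz',st['eef_rot'],degrees=True).as_matrix();T[:3,3]=st['tcp_pos']
    W=T@np.array(c['T_tool_cam']);R=W[:3,:3].T;return R,-R@W[:3,3]
def rays(c,uv):
    K=np.array([[c['fx'],0,c['cx']],[0,c['fy'],c['cy']],[0,0,1]])
    p=cv2.undistortPoints(np.float64(uv).reshape(-1,1,2),K,np.array([c['k1'],0,0,0.])).reshape(-1,2)
    return np.c_[p,np.ones(len(p))]
def plane(c,uv,z,st=None):
    R,t=pose(c,st);o=-R.T@t;d=rays(c,uv)@R
    return o+d*((z-o[2])/d[:,2])[:,None]
def cloud(c,st=None):
    v,u=np.mgrid[:480,:640];R,t=pose(c,st)
    P=rays(c,np.c_[u.ravel(),v.ravel()])*c['range_z'].reshape(-1,1)
    return ((P-t)@R).reshape(480,640,3)
def hsv(c): return cv2.cvtColor(c['image'],cv2.COLOR_RGB2HSV)
E
python3 - <<'E'
from h import *
c=pickle.load(open('top.pkl','rb'));X=cloud(c);H=hsv(c)
for n,u,v in[('white',180,219),('br1',181,192),('br2',152,215),('br3',178,248),('c1',342,218),('c2',366,234)]:
    print(n,plane(c,[[u,v]],.019 if u<300 else .025)[0].round(3),X[v,u].round(3))
def cen(m,z,n):
    k,l,s,ce=cv2.connectedComponentsWithStats(m.astype(np.uint8));i=1+np.argmax(s[1:,4]);print(n,ce[i].round(1),s[i],plane(c,[ce[i]],z)[0].round(4));return l==i
sub=np.zeros((480,640),bool);sub[170:290,310:415]=1
b=cen(sub&(H[...,0]>105)&(H[...,0]<130)&(H[...,1]>120),.03,'blue')
hull=cv2.convexHull(np.argwhere(b)[:,::-1].astype(np.float32));rect=cv2.minAreaRect(hull);print(rect)
print(plane(c,cv2.boxPoints(rect),.036).round(4))
y=cen(sub&(abs(H[...,0].astype(int)-27)<6)&(H[...,1]>150),.006,'yellow')
o=cen(sub&(H[...,0]<15)&(H[...,1]>200)&(H[...,2]>150),.07,'orange');print(X[o].round(3)[::6])
# rim via depth
m=sub&b&(X[...,2]>.03)&(X[...,2]<.046);print(m.sum(),np.median(X[b][:,2]))
r2=cv2.minAreaRect(X[m][:,:2].astype(np.float32));print(r2,cv2.boxPoints(r2))
for n,(u0,u1,v0,v1) in dict(rack=(205,305,195,305),beaker=(200,238,140,178),bot=(275,310,145,175)).items():
    q=X[v0:v1,u0:u1].reshape(-1,3);q=q[(q[:,2]>.02)&(q[:,2]<.3)];print(n,q.min(0).round(3),q.max(0).round(3))
cv2.imwrite('pics/crop1.png',cv2.resize(c['image'][170:270,120:230,::-1],None,fx=4,fy=4))
E
```

```text
white [0.541 0.241 0.019] [0.541 0.244 0.006]
br1 [0.616 0.237 0.019] [0.618 0.241 0.004]
br2 [0.553 0.318 0.019] [0.554 0.323 0.002]
br3 [0.46  0.247 0.019] [ 0.46   0.252 -0.   ]
c1 [ 0.535 -0.21   0.025] [ 0.536 -0.211  0.014]
c2 [ 0.489 -0.276  0.025] [ 0.49  -0.278  0.009]
blue [361.8 237.2] [ 323  195   79   88 3603] [ 0.4806 -0.2637  0.03  ]
((361.9501953125, 237.81332397460938), (76.01048278808594, 61.452537536621094), 75.0685806274414)
[[ 0.5606 -0.1552  0.036 ]
 [ 0.602  -0.3214  0.036 ]
 [ 0.3969 -0.3712  0.036 ]
 [ 0.3564 -0.2055  0.036 ]]
yellow [349.2 268.1] [340 259  19  19 260] [ 0.3942 -0.2289  0.006 ]
orange [383.8 191. ] [383 189   3   5   5] [ 0.6041 -0.3212  0.07  ]
[[ 0.608 -0.322  0.085]]
527 0.007068052186194471
((0.4789091944694519, -0.263175368309021), (0.21058639883995056, 0.17152205109596252), 13.701028823852539) [[ 0.35629916 -0.20479397]
 [ 0.3969251  -0.37143534]
 [ 0.6015192  -0.32155675]
 [ 0.5608933  -0.15491539]]
rack [ 0.312 -0.092  0.021] [0.584 0.142 0.108]
beaker [0.67 0.09 0.02] [0.741 0.157 0.09 ]
bot [ 0.667 -0.106  0.021] [ 0.712 -0.059  0.108]
```

View pics/crop1.png

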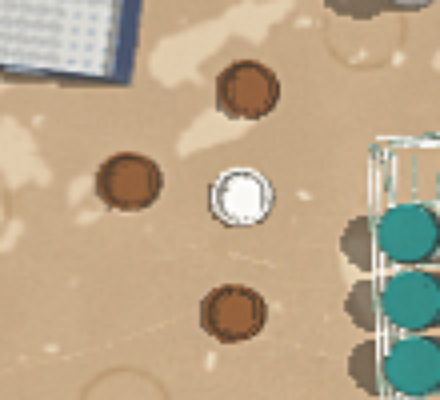

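The crop shows the chosen white cap in the centre, clear of the three brown ones around it. I'll move above it with the closing line at 28° so it passes between them.

{"name": "apply_moves", "arguments": {
  "targets": [
    {"dp":[0.35,-0.405,-0.05],"yaw":-46},
    {"dp":[0.35,-0.405,-0.05],"yaw":-46},
    {"dp":[0.35,-0.405,-0.05],"yaw":-46},
    {"dp":[0.35,-0.405,-0.05],"yaw":-46},
    {"dp":[0.35,-0.405,-0.05],"yaw":-46},
    {"dp":[0.35,-0.405,-0.05],"yaw":-46},
    {"dp":[0.35,-0.405,-0.05],"yaw":-46},
    {"dp":[0.35,-0.405,-0.05],"yaw":-46},
    {"dp":[0.35,-0.405,-0.05],"yaw":-46},
    {"dp":[0.35,-0.405,-0.05],"yaw":-46},
    {"dp":[0.35,-0.405,-0.05],"yaw":-46},
    {"dp":[0.35,-0.405,-0.05],"yaw":-46},
    {"dp":[0.35,-0.405,-0.05],"yaw":-46},
    {"dp":[0.35,-0.405,-0.05],"yaw":-46},
    {"dp":[0.35,-0.405,-0.05],"yaw":-46},
    {"dp":[0.35,-0.405,-0.05],"yaw":-46},
    {"dp":[0.35,-0.405,-0.05],"yaw":-46},
    {"dp":[0.35,-0.405,-0.05],"yaw":-46}
  ],
  "grip": -0.36,
  "squeeze": 20
}}

```text
time_s: 1.6
tcp_pos: [0.5371, 0.2444, 0.1988]
eef_rot: [-180.0, 0.0, -62.1]
contact_force: [0.2, -0.2, 0.2]
gripper_width: 0.0593
gripper_force: 0.0
```

```bash
cat > look.py <<'E'
from h import *
from plant import get_state,cams
import sys
def white(c,st,z):
    H=hsv(c);m=((H[...,1]<45)&(H[...,2]>170)).astype(np.uint8)
    k,l,s,ce=cv2.connectedComponentsWithStats(cv2.morphologyEx(m,cv2.MORPH_CLOSE,np.ones((5,5))))
    for i in range(1,k):
        if s[i,4]>300:
            w=s[i];print(w,plane(c,[[w[0]+w[2]/2,w[1]+w[3]/2]],z,st)[0].round(4))
if __name__=='__main__':
    st=get_state();c=cams.capture('wrist');print(st['joints'].round(1),st['tcp_pos'].round(4),st['eef_rot'].round(2),st['gripper_width'],st['time_s'])
    pickle.dump((c,st),open(sys.argv[1]+'.pkl','wb'));cv2.imwrite(f'pics/{sys.argv[1]}.png',c['image'][:,:,::-1])
    white(c,st,float(sys.argv[2]))
E
python3 look.py w1 .017
```

```text
[ 43.4  14.7 -14.4  -0.  -60.8 -15.5] [0.5371 0.2444 0.1988] [-1.7998e+02  1.0000e-02 -6.2050e+01] 0.059323252200541014 1.6
[    0     0    95   288 13780] [0.7673 0.2864 0.017 ]
[ 128    0   97   27 1602] [0.7074 0.1473 0.017 ]
[283   0  28  20 407] [0.6285 0.1027 0.017 ]
[  334     0   306   249 10987] [0.4541 0.1024 0.017 ]
[533   0  27  30 581] [0.4613 0.0179 0.017 ]
[593  25  22  39 568] [0.4098 0.0131 0.017 ]
[482  56  38  40 776] [0.466  0.0677 0.017 ]
[541  94  31  35 579] [0.4105 0.068  0.017 ]
[ 177  115   35  118 1980] [0.6504 0.252  0.017 ]
[244 194  24  50 650] [0.5874 0.2631 0.017 ]
[ 290  199   47   47 1716] [0.5409 0.242  0.017 ]
[  28  213  153  123 8729] [0.6891 0.3772 0.017 ]
```

View pics/w1.png

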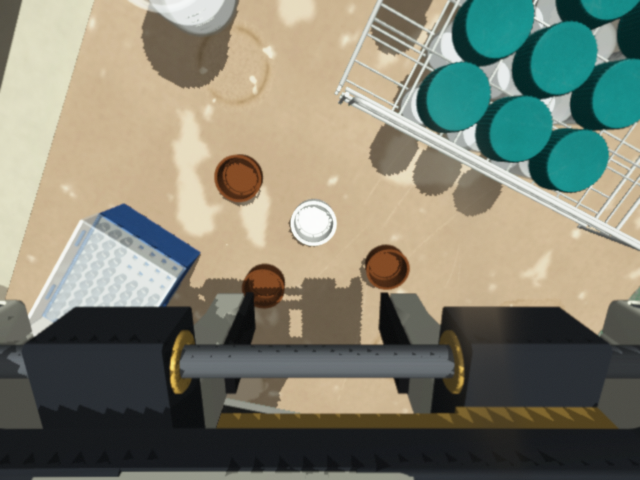

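The white cap is at (313,223), which gives (0.541, 0.242). The browns at (240,178) and (387,267) sit off the horizontal closing line, so I'll descend and grip.

{"name": "apply_moves", "arguments": {
  "targets": [
    {"dp":[0.004,-0.002,-0.04],"yaw":0},
    {"dp":[0.004,-0.002,-0.08],"yaw":0},
    {"dp":[0.004,-0.002,-0.12],"yaw":0},
    {"dp":[0.004,-0.002,-0.15],"yaw":0},
    {"dp":[0.004,-0.002,-0.165],"yaw":0},
    {"dp":[0.004,-0.002,-0.174],"yaw":0},
    {"dp":[0.004,-0.002,-0.174],"yaw":0},
    {"dp":[0.004,-0.002,-0.174],"yaw":0}
  ]
}}

```text
time_s: 2.32
tcp_pos: [0.5418, 0.2424, 0.025]
eef_rot: [-180.0, -0.0, -62.1]
contact_force: [-0.1, 0.3, -0.1]
gripper_width: 0.0598
gripper_force: 0.0
```

{"name": "apply_moves", "arguments": {
  "targets": [
    {"dp":[0,0,0],"yaw":0},
    {"dp":[0,0,0],"yaw":0},
    {"dp":[0,0,0],"yaw":0},
    {"dp":[0,0,0],"yaw":0},
    {"dp":[0,0,0],"yaw":0},
    {"dp":[0,0,0],"yaw":0},
    {"dp":[0,0,0],"yaw":0}
  ],
  "grip": 1,
  "squeeze": 15
}}

```text
time_s: 2.9
tcp_pos: [0.542, 0.2416, 0.0251]
eef_rot: [-179.9, 0.0, -62.1]
contact_force: [-0.9, 0.3, 6.1]
gripper_width: 0.0389
gripper_force: 15.0
```

{"name": "apply_moves", "arguments": {
  "targets": [
    {"dp":[0,0,0.03],"yaw":0},
    {"dp":[0,0,0.07],"yaw":0},
    {"dp":[0,0,0.11],"yaw":0},
    {"dp":[0,0,0.15],"yaw":0},
    {"dp":[0,0,0.185],"yaw":0},
    {"dp":[0,0,0.185],"yaw":0}
  ]
}}

```text
time_s: 3.4
tcp_pos: [0.5449, 0.243, 0.2178]
eef_rot: [-179.3, 0.0, -62.1]
contact_force: [1.4, 1.0, -0.6]
gripper_width: 0.0388
gripper_force: 15.0
```

{"name": "apply_moves", "arguments": {
  "targets": [
    {"dp":[-0.008,-0.037,0],"yaw":3},
    {"dp":[-0.016,-0.074,0],"yaw":6},
    {"dp":[-0.024,-0.111,0],"yaw":9},
    {"dp":[-0.032,-0.148,0],"yaw":12},
    {"dp":[-0.04,-0.185,0],"yaw":15},
    {"dp":[-0.048,-0.222,0],"yaw":18},
    {"dp":[-0.056,-0.259,0],"yaw":21},
    {"dp":[-0.064,-0.296,0],"yaw":24},
    {"dp":[-0.072,-0.333,0],"yaw":27},
    {"dp":[-0.08,-0.37,0],"yaw":30},
    {"dp":[-0.088,-0.407,0],"yaw":33},
    {"dp":[-0.096,-0.444,0],"yaw":35},
    {"dp":[-0.104,-0.481,0],"yaw":37},
    {"dp":[-0.109,-0.506,0],"yaw":37},
    {"dp":[-0.109,-0.506,0],"yaw":37},
    {"dp":[-0.109,-0.506,0],"yaw":37}
  ]
}}

```text
time_s: 4.73
tcp_pos: [0.4319, -0.2658, 0.209]
eef_rot: [180.0, 0.1, -25.3]
contact_force: [-0.1, 0.8, -1.7]
gripper_width: 0.0389
gripper_force: 15.0
```

```bash
python3 look.py w2 .023
```

```text
[ -9.4   6.5 -23.4  -0.  -60.1  74.1] [ 0.4319 -0.2658  0.209 ] [ 1.800e+02  5.000e-02 -2.534e+01] 0.03886260040760444 4.7333
[293   0 111 157 655] [ 0.5299 -0.3414  0.023 ]
[ 180  122   51   50 1976] [ 0.533  -0.2108  0.023 ]
[ 275  136   48   49 1844] [ 0.4892 -0.2773  0.023 ]
[    0   158   165   168 10284] [ 0.5083 -0.0663  0.023 ]
[ 346  158  294  131 2905] [ 0.3648 -0.4108  0.023 ]
[ 273  290   88   54 3398] [ 0.3471 -0.2272  0.023 ]
[554 380  34  37 446] [ 0.1454 -0.4288  0.023 ]
[357 390  25  22 343] [ 0.2329 -0.235   0.023 ]
[ 55 393  32  36 390] [0.3579 0.0589 0.023 ]
```

View pics/w2.png

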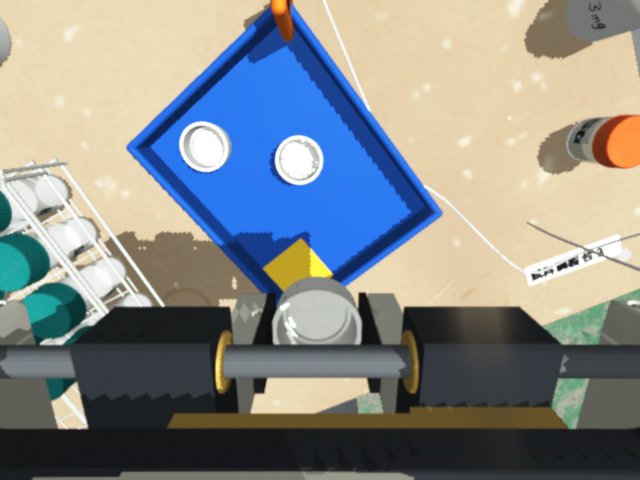

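The cap is held, and the tray interior under it is clear: caps at (205,147) and (299,160), yellow mark at (298,265). Now I'll lower it and release.

{"name": "apply_moves", "arguments": {
  "targets": [
    {"dp":[0,0,-0.035],"yaw":0},
    {"dp":[0,0,-0.07],"yaw":0},
    {"dp":[0,0,-0.105],"yaw":0},
    {"dp":[0,0,-0.135],"yaw":0},
    {"dp":[0,0,-0.155],"yaw":0},
    {"dp":[0,0,-0.167],"yaw":0},
    {"dp":[0,0,-0.174],"yaw":0},
    {"dp":[0,0,-0.176],"yaw":0},
    {"dp":[0,0,-0.176],"yaw":0},
    {"dp":[0,0,-0.176],"yaw":0}
  ]
}}

```text
time_s: 5.62
tcp_pos: [0.4335, -0.2644, 0.0344]
eef_rot: [-180.0, -0.1, -25.1]
contact_force: [-0.0, 0.4, -0.7]
gripper_width: 0.039
gripper_force: 15.0
```

{"name": "apply_moves", "arguments": {
  "targets": [
    {"dp":[0,0,0],"yaw":0},
    {"dp":[0,0,0],"yaw":0},
    {"dp":[0,0,0],"yaw":0},
    {"dp":[0,0,0],"yaw":0}
  ],
  "grip": -0.15
}}

```text
time_s: 5.95
tcp_pos: [0.4329, -0.2648, 0.0341]
eef_rot: [-180.0, -0.1, -25.2]
contact_force: [0.4, 0.1, -0.8]
gripper_width: 0.0501
gripper_force: 0.0
```

{"name": "apply_moves", "arguments": {
  "targets": [
    {"dp":[0,0,0.03],"yaw":0},
    {"dp":[0,0,0.07],"yaw":0},
    {"dp":[0,0,0.11],"yaw":0},
    {"dp":[0,0,0.15],"yaw":0},
    {"dp":[0,0,0.18],"yaw":0},
    {"dp":[0,0,0.18],"yaw":0},
    {"dp":[0,0,0.18],"yaw":0},
    {"dp":[0,0,0.18],"yaw":0}
  ]
}}

```text
time_s: 6.62
tcp_pos: [0.4323, -0.2645, 0.2135]
eef_rot: [-180.0, -0.0, -25.2]
contact_force: [0.3, 0.2, -1.1]
gripper_width: 0.0505
gripper_force: 0.0
```

```bash
cat > tray.py <<'E'
from h import *
from plant import get_state,cams
import sys
from look import white
c=cams.capture('top');X=cloud(c);H=hsv(c)
sub=np.zeros((480,640),bool);sub[150:310,300:430]=1
b=sub&(H[...,0]>105)&(H[...,0]<130)&(H[...,1]>120)
m=b&(X[...,2]>.03)&(X[...,2]<.046)
r2=cv2.minAreaRect(X[m][:,:2].astype(np.float32));print(m.sum(),r2)
o=sub&(H[...,0]<15)&(H[...,1]>170)&(H[...,2]>130);print('orange top',X[o].round(3))
cv2.imwrite('pics/'+sys.argv[1]+'.png',c['image'][:,:,::-1])
E
python3 look.py w3 .025; python3 tray.py t3
```

```text
[ -9.2   6.2 -23.2  -0.  -60.6  74.1] [ 0.4323 -0.2645  0.2135] [-1.7997e+02 -1.0000e-02 -2.5170e+01] 0.05051511105218022 6.6167
[308   0  66 114 565] [ 0.5477 -0.3409  0.025 ]
[  0  11  18  31 319] [ 0.6758 -0.1166  0.025 ]
[ 184  122   49   49 1902] [ 0.5329 -0.2109  0.025 ]
[ 278  136   47   48 1784] [ 0.4892 -0.2777  0.025 ]
[   0  157  169  150 9400] [ 0.5154 -0.0702  0.025 ]
[ 420  179  209  107 2609] [ 0.3444 -0.4339  0.025 ]
[ 294  202   45   48 1529] [ 0.4306 -0.2645  0.025 ]
223 ((0.4787810444831848, -0.2631731629371643), (0.21074838936328888, 0.17028865218162537), 13.79294204711914)
orange top [[ 0.61  -0.322  0.085]
 [ 0.607 -0.319  0.088]
 [ 0.605 -0.319  0.086]
 [ 0.603 -0.317  0.081]
 [ 0.6   -0.316  0.085]
 [ 0.6   -0.325  0.079]
 [ 0.597 -0.314  0.085]
 [ 0.597 -0.317  0.083]
 [ 0.594 -0.313  0.088]
 [ 0.594 -0.322  0.085]
 [ 0.591 -0.313  0.087]
 [ 0.589 -0.311  0.085]
 [ 0.586 -0.311  0.085]
 [ 0.584 -0.308  0.087]
 [ 0.581 -0.308  0.087]
 [ 0.579 -0.312  0.078]
 [ 0.578 -0.309  0.028]]
```

View pics/w3.png

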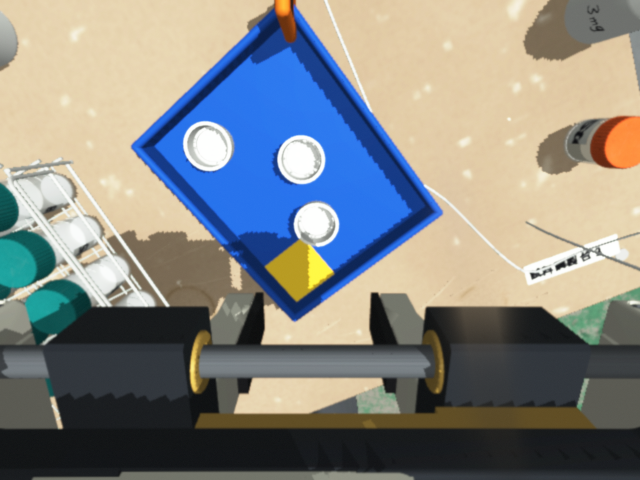

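```bash
python3 - <<'E'
from h import *
t=pickle.load(open('top.pkl','rb'));s=pickle.load(open('scene.pkl','rb'))
ot=-t['R'].T@t['t'];d=rays(t,[[387,60],[389,175]])@t['R'];n=np.cross(d[0],d[1])
os_=-s['R'].T@s['t'];uv=[[520,125],[490,180],[481,215],[470,245],[440,280],[415,303]];e=rays(s,uv)@s['R']
for q,k in zip(uv,e): print(q,(os_+k*(n@(ot-os_))/(n@k)).round(3))
E
```

```text
[520, 125] [ 0.897 -0.294  0.305]
[490, 180] [ 0.816 -0.312  0.208]
[481, 215] [ 0.799 -0.328  0.12 ]
[470, 245] [ 0.769 -0.341  0.047]
[440, 280] [ 0.67  -0.349  0.003]
[415, 303] [ 0.588 -0.351 -0.011]
```

{"name": "apply_moves", "arguments": {
  "targets": [
    {"dp":[0.036,-0.012,0],"yaw":0},
    {"dp":[0.072,-0.024,0],"yaw":0},
    {"dp":[0.108,-0.036,0],"yaw":0},
    {"dp":[0.14,-0.045,0],"yaw":0},
    {"dp":[0.162,-0.053,0],"yaw":0},
    {"dp":[0.162,-0.053,0],"yaw":0},
    {"dp":[0.162,-0.053,0],"yaw":0},
    {"dp":[0.162,-0.053,0],"yaw":0}
  ],
  "grip": 0.2
}}

```text
time_s: 7.38
tcp_pos: [0.5938, -0.3174, 0.2117]
eef_rot: [180.0, 0.2, -25.2]
contact_force: [-0.1, 0.3, 0.2]
gripper_width: 0.0352
gripper_force: 0.0
```

```bash
python3 - <<'E'
from h import *
from plant import get_state,cams
st=get_state();c=cams.capture('wrist');H=hsv(c)
m=(H[...,0]<15)&(H[...,1]>170)&(H[...,2]>120);v,u=np.nonzero(m)
print(st['tcp_pos'],m.sum(), u.min() if m.sum() else 0,v.max() if m.sum() else 0)
c2=cams.capture('scene');cv2.imwrite('pics/s4.png',c2['image'][:,:,::-1])
E
```

```text
[ 0.59380273 -0.31740469  0.21172479] 1059 309 345
```

View pics/s4.png

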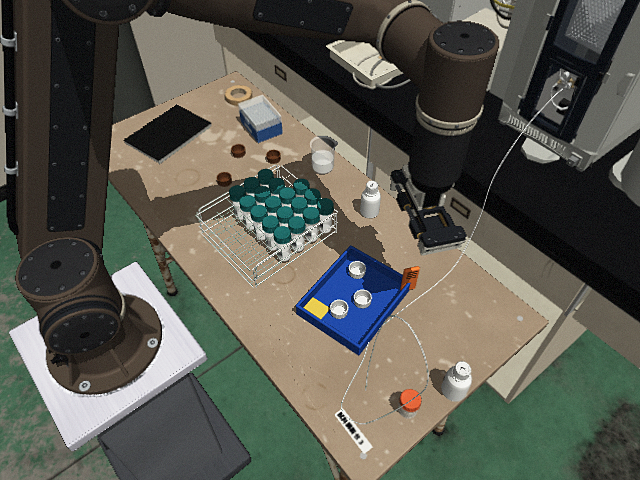

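All three caps are in the tray, and the cable lies flat on the bench near the tab. I'll descend onto the tab and grip.

{"name": "apply_moves", "arguments": {
  "targets": [
    {"dp":[0,0,-0.035],"yaw":0},
    {"dp":[0,0,-0.07],"yaw":0},
    {"dp":[0,0,-0.09],"yaw":0},
    {"dp":[0,0,-0.11],"yaw":0},
    {"dp":[0,0,-0.125],"yaw":0},
    {"dp":[0,0,-0.137],"yaw":0},
    {"dp":[0,0,-0.142],"yaw":0},
    {"dp":[0,0,-0.142],"yaw":0},
    {"dp":[0,0,-0.142],"yaw":0}
  ]
}}

```text
time_s: 8.23
tcp_pos: [0.595, -0.3178, 0.0724]
eef_rot: [180.0, -0.1, -25.1]
contact_force: [-0.2, -0.7, -0.1]
gripper_width: 0.0348
gripper_force: 0.0
```

{"name": "apply_moves", "arguments": {
  "targets": [
    {"dp":[0,0,0],"yaw":0},
    {"dp":[0,0,0],"yaw":0},
    {"dp":[0,0,0],"yaw":0},
    {"dp":[0,0,0],"yaw":0},
    {"dp":[0,0,0],"yaw":0},
    {"dp":[0,0,0],"yaw":0},
    {"dp":[0,0,0],"yaw":0},
    {"dp":[0,0,0],"yaw":0}
  ],
  "grip": 1,
  "squeeze": 20
}}

```text
time_s: 8.9
tcp_pos: [0.595, -0.3177, 0.0721]
eef_rot: [-180.0, -0.0, -25.1]
contact_force: [-1.1, 2.3, 5.5]
gripper_width: 0.0101
gripper_force: 20.0
```

```bash
python3 -c "
import numpy as np
a=np.radians(-25.3)
for th in range(3,31,3):
    t=np.radians(th);d=.2631*np.cos(t)-.068*np.sin(t)-.2631;z=.2631*np.sin(t)+.068*np.cos(t)-.068
    print(th,(d*np.cos(a)).round(4),(d*np.sin(a)).round(4),z.round(4))"
```

```text
3 -0.0035 0.0017 0.0137
6 -0.0077 0.0037 0.0271
9 -0.0125 0.0059 0.0403
12 -0.018 0.0085 0.0532
15 -0.024 0.0114 0.0658
18 -0.0306 0.0145 0.078
21 -0.0378 0.0179 0.0898
24 -0.0456 0.0215 0.1011
27 -0.0538 0.0254 0.112
30 -0.0626 0.0296 0.1224
```

{"name": "apply_moves", "arguments": {
  "targets": [
    {"dp":[-0.0012,0.0006,0.0046],"yaw":0},
    {"dp":[-0.0023,0.0011,0.0092],"yaw":0},
    {"dp":[-0.0035,0.0017,0.0137],"yaw":0},
    {"dp":[-0.0049,0.0024,0.0182],"yaw":0},
    {"dp":[-0.0063,0.003,0.0227],"yaw":0},
    {"dp":[-0.0077,0.0037,0.0271],"yaw":0},
    {"dp":[-0.0093,0.0044,0.0315],"yaw":0},
    {"dp":[-0.0109,0.0051,0.036],"yaw":0},
    {"dp":[-0.0125,0.0059,0.0403],"yaw":0},
    {"dp":[-0.0143,0.0067,0.0447],"yaw":0},
    {"dp":[-0.0162,0.0076,0.049],"yaw":0},
    {"dp":[-0.018,0.0085,0.0532],"yaw":0},
    {"dp":[-0.018,0.0085,0.0532],"yaw":0},
    {"dp":[-0.018,0.0085,0.0532],"yaw":0}
  ]
}}

```text
time_s: 10.07
tcp_pos: [0.577, -0.3092, 0.1253]
eef_rot: [-180.0, -0.1, -25.1]
contact_force: [1.3, 0.4, -2.0]
gripper_width: 0.0101
gripper_force: 20.0
```

```bash
cat > tilt.py <<'E'
from h import *
from plant import get_state,cams
import sys
st=get_state();print(st['time_s'],st['tcp_pos'].round(4),st['contact_force'].round(2),st['moment'].round(2),st['gripper_width'])
c=cams.capture('scene');X=cloud(c);H=hsv(c)
sub=np.zeros((480,640),bool);sub[170:380,270:460]=1
f=sub&(H[...,0]>105)&(H[...,0]<130)&(H[...,1]>150)&(c['range_z']>0)
f=cv2.erode(f.astype(np.uint8),np.ones((3,3)))>0
P=X[f];rng=np.random.default_rng(0);best=0   # ransac floor plane
for _ in range(400):
    a,b,d=P[rng.choice(len(P),3,False)];n=np.cross(b-a,d-a);n/=np.linalg.norm(n)+1e-12
    i=abs((P-a)@n)<.003
    if i.sum()>best and abs(n[2])>.6: best=i.sum();I=i
Q=P[I];n=np.linalg.svd(Q-Q.mean(0),full_matrices=False)[2][2];n*=np.sign(n[2])
print('slope',np.degrees(np.arccos(n[2])).round(2),'dir',np.degrees(np.arctan2(n[1],n[0])).round(1),best,len(P))
y=sub&(abs(H[...,0].astype(int)-27)<6)&(H[...,1]>150);print('yellow',y.sum(),X[y].mean(0).round(3))
cv2.imwrite('pics/'+sys.argv[1]+'.png',c['image'][:,:,::-1])
E
python3 tilt.py s5
```

```text
10.0667 [ 0.577  -0.3092  0.1253] [ 1.25  0.38 -2.04] [-0.03 -0.14  0.06] 0.01009185072846847
slope 11.89 dir 154.2 2825 5046
yellow 305 [ 0.393 -0.23   0.027]
```

Slope is 11.9° as planned and the forces are small. I'll continue to 30°.

{"name": "apply_moves", "arguments": {
  "targets": [
    {"dp":[-0.002,0.001,0.0042],"yaw":0},
    {"dp":[-0.004,0.0019,0.0084],"yaw":0},
    {"dp":[-0.006,0.0029,0.0126],"yaw":0},
    {"dp":[-0.0082,0.0039,0.0167],"yaw":0},
    {"dp":[-0.0104,0.0049,0.0208],"yaw":0},
    {"dp":[-0.0126,0.006,0.0248],"yaw":0},
    {"dp":[-0.015,0.0071,0.0288],"yaw":0},
    {"dp":[-0.0174,0.0082,0.0327],"yaw":0},
    {"dp":[-0.0198,0.0094,0.0366],"yaw":0},
    {"dp":[-0.0224,0.0106,0.0404],"yaw":0},
    {"dp":[-0.025,0.0118,0.0442],"yaw":0},
    {"dp":[-0.0276,0.013,0.0479],"yaw":0},
    {"dp":[-0.0303,0.0143,0.0516],"yaw":0},
    {"dp":[-0.033,0.0156,0.0552],"yaw":0},
    {"dp":[-0.0358,0.0169,0.0588],"yaw":0},
    {"dp":[-0.0387,0.0183,0.0623],"yaw":0},
    {"dp":[-0.0416,0.0197,0.0658],"yaw":0},
    {"dp":[-0.0446,0.0211,0.0692],"yaw":0},
    {"dp":[-0.0446,0.0211,0.0692],"yaw":0},
    {"dp":[-0.0446,0.0211,0.0692],"yaw":0}
  ]
}}

```text
time_s: 11.78
tcp_pos: [0.5321, -0.288, 0.1943]
eef_rot: [-180.0, -0.0, -25.1]
contact_force: [-0.8, 0.6, -3.4]
gripper_width: 0.0097
gripper_force: 20.0
```

{"name": "apply_moves", "arguments": {
  "targets": [
    {"dp":[0,0,0],"yaw":0},
    {"dp":[0,0,0],"yaw":0},
    {"dp":[0,0,0],"yaw":0},
    {"dp":[0,0,0],"yaw":0},
    {"dp":[0,0,0],"yaw":0},
    {"dp":[0,0,0],"yaw":0},
    {"dp":[0,0,0],"yaw":0},
    {"dp":[0,0,0],"yaw":0},
    {"dp":[0,0,0],"yaw":0},
    {"dp":[0,0,0],"yaw":0},
    {"dp":[0,0,0],"yaw":0},
    {"dp":[0,0,0],"yaw":0}
  ]
}}

```text
time_s: 12.78
tcp_pos: [0.5322, -0.2881, 0.194]
eef_rot: [-180.0, -0.0, -25.1]
contact_force: [0.2, -0.3, -1.4]
gripper_width: 0.0103
gripper_force: 20.0
```

```bash
python3 tilt.py s6
```

```text
12.7833 [ 0.5322 -0.2881  0.194 ] [ 0.16 -0.32 -1.45] [-0.09 -0.05  0.02] 0.01027234210514617
slope 29.46 dir 154.8 3381 5297
yellow 88 [ 0.406 -0.24   0.054]
```

View pics/s6.png

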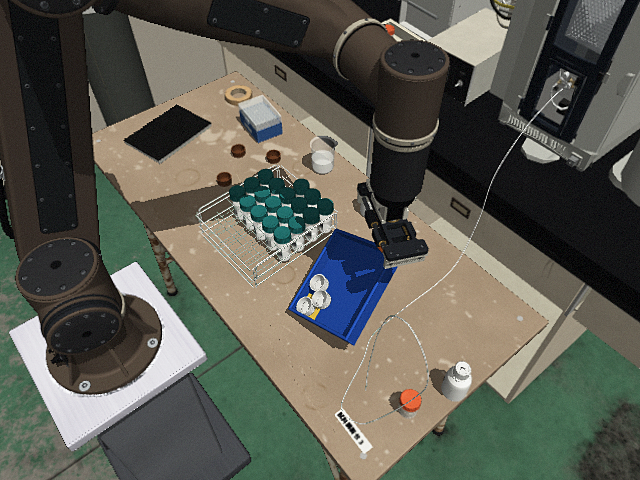

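Slope is 29.5°, with the caps clustered at (305,307), (320,299) and (318,283). One close crop will confirm they are settled in the corner.

```bash
python3 - <<'E'
from h import *
from plant import get_state,cams
a=cams.capture('scene')['image'];b=cams.capture('top');cv2.imwrite('pics/c7.png',np.hstack([cv2.resize(x[:,:,::-1],(400,400)) for x in(a[250:350,270:370],b['image'][190:290,305:405])]))
X=cloud(b);t=pickle.load(open('top.pkl','rb'));
p=cv2.imread('pics/s6.png')[250:350,270:370,::-1].astype(int);print('motion',abs(p-a[250:350,270:370]).max())
for (u,v) in((293,160),(218,158),(466,230),(456,267)):
    d=abs(t['image'][v-12:v+12,u-12:u+12].astype(int)-b['image'][v-12:v+12,u-12:u+12]).mean();print(u,v,d.round(1))
print(get_state()['time_s'])
E
```

```text
motion 51
293 160 57.6
218 158 21.2
466 230 16.5
456 267 18.2
12.9333
```

View pics/c7.png

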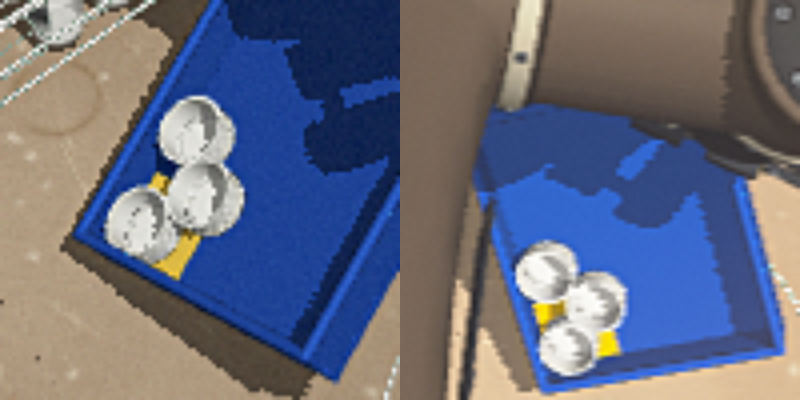

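```bash
cat > caps.py <<'E'
from h import *
from plant import get_state,cams
c=cams.capture('scene');X=cloud(c);H=hsv(c)
a=np.radians(13.75);th=np.radians(29.8);Rz=Ro.from_euler('z',a).as_matrix()
foot=np.array([.4788,-.2632,0])+Rz@[-.105,.085,0]
d=np.radians(-25.3);ax=np.array([np.sin(d),-np.cos(d),0])*1.0  # axis raising +diag end
Rt=Ro.from_rotvec(ax*th).as_matrix()
if (Rt@[np.cos(d),np.sin(d),0])[2]<0: Rt=Rt.T
R=Rt@Rz;org=foot-R@[-.105,.085,0]
m=np.zeros((480,640),np.uint8);m[260:330,285:345]=1
m&=((H[...,1]<60)&(H[...,2]>110)).astype(np.uint8)
L=(X[m>0]-org)@R;L=L[(L[:,2]>.005)&(L[:,2]<.04)]
top=L[L[:,2]>.019]
_,_,C=cv2.kmeans(top[:,:2].astype(np.float32),3,None,(3,50,1e-4),5,cv2.KMEANS_PP_CENTERS)
print(len(L),len(top),(C*1000).round(0),'from corner mm',np.linalg.norm(C-[-.1,.08],axis=1).round(3),(L[:,:2].min(0)*1e3).round(),(L[:,:2].max(0)*1e3).round(),get_state()['time_s'])
E
python3 caps.py
```

```text
716 242 [[-53.  19.]
 [-28.  56.]
 [-79.  57.]] from corner mm [0.077 0.075 0.031] [-143.   12.] [ -5. 188.] 12.9833
```

{"name": "apply_moves", "arguments": {
  "targets": [
    {"dp":[0,0,0],"yaw":0},
    {"dp":[0,0,0],"yaw":0},
    {"dp":[0,0,0],"yaw":0},
    {"dp":[0,0,0],"yaw":0},
    {"dp":[0,0,0],"yaw":0},
    {"dp":[0,0,0],"yaw":0},
    {"dp":[0,0,0],"yaw":0},
    {"dp":[0,0,0],"yaw":0},
    {"dp":[0,0,0],"yaw":0},
    {"dp":[0,0,0],"yaw":0},
    {"dp":[0,0,0],"yaw":0},
    {"dp":[0,0,0],"yaw":0}
  ]
}}

```text
time_s: 13.98
tcp_pos: [0.5321, -0.288, 0.194]
eef_rot: [-180.0, -0.0, -25.1]
contact_force: [1.5, 0.2, -1.8]
gripper_width: 0.0098
gripper_force: 20.0
```

```bash
python3 caps.py
```

```text
717 242 [[-82.  61.]
 [-23.  60.]
 [-53.  31.]] from corner mm [0.026 0.08  0.068] [-143.   12.] [ -4. 191.] 14.0333
```

The caps are free and still, but the third sits about 80 mm up along the wall because the middle cap is wedged between the other two. A short sideways shake about the foot should let them nestle closer.

{"name": "apply_moves", "arguments": {
  "targets": [
    {"dp":[0.004,0.009,0],"yaw":2.6},
    {"dp":[-0.004,-0.009,0],"yaw":-2.6},
    {"dp":[0.004,0.009,0],"yaw":2.6},
    {"dp":[-0.004,-0.009,0],"yaw":-2.6},
    {"dp":[0.004,0.009,0],"yaw":2.6},
    {"dp":[-0.004,-0.009,0],"yaw":-2.6},
    {"dp":[0,0,0],"yaw":0},
    {"dp":[0,0,0],"yaw":0},
    {"dp":[0,0,0],"yaw":0},
    {"dp":[0,0,0],"yaw":0},
    {"dp":[0,0,0],"yaw":0},
    {"dp":[0,0,0],"yaw":0}
  ]
}}

```text
time_s: 15.03
tcp_pos: [0.532, -0.288, 0.1939]
eef_rot: [-180.0, 0.0, -25.2]
contact_force: [-0.2, 0.8, -3.0]
gripper_width: 0.0098
gripper_force: 20.0
```

```bash
python3 caps.py; python3 tilt.py s8
```

```text
725 256 [[-82.  25.]
 [-83.  72.]
 [-45.  61.]] from corner mm [0.058 0.018 0.058] [-124.   -2.] [ -5. 191.] 15.0833
15.0833 [ 0.532  -0.288   0.1939] [ 0.59  0.44 -2.14] [ 0.56 -0.06 -0.16] 0.00998547753736469
slope 29.56 dir 154.6 3392 5267
yellow 43 [ 0.419 -0.241  0.081]
```

```bash
python3 -c "
import cv2;i=cv2.imread('pics/s8.png');cv2.imwrite('pics/s8c.png',cv2.resize(i[130:430,200:500],(600,600)))"
```

```text
(no output)
```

View pics/s8c.png

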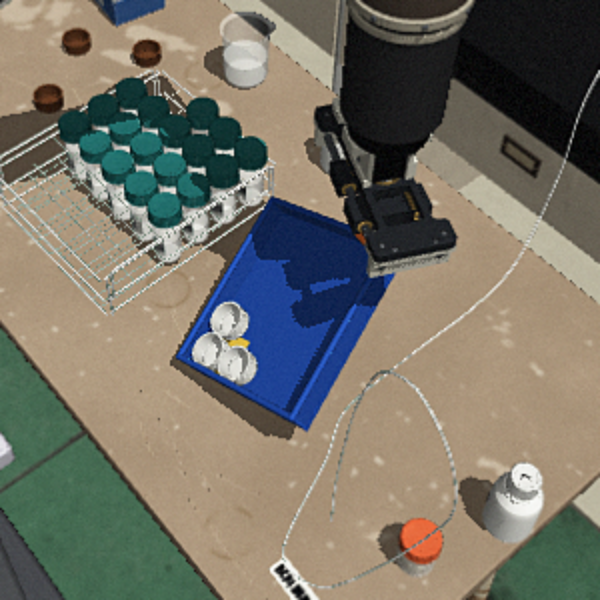

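All three caps are nestled in the yellow corner at (210,350), (237,364) and (230,320), and the tray is held and still.

```bash
python3 -c "
from plant import r
print(r.close_job())"
```

```text
the job is handed in; nothing more can be done
None
```

The job is handed in: the loose cap went into the tray, and the tray is held still by its orange tab at about 29.6° with all three caps free in the yellow-marked corner. To get them together I gave the tray one short sideways shake. The beaker, jar and one reagent bottle are in place in the last view; the other bottle was hidden behind the gripper, and I never moved near it.

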